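# Open the label printer's head with its two-stage lever and press feed

## Robot

A 6-joint arm with a two-finger parallel gripper is mounted at the origin on a cart in front of the work surface, level with it; the furniture and walls round the work are solid. World frame = base frame: x ahead of the robot, y to its left, z up, the work surface at z = 0. Lengths are in m, angles in rad, forces in N, time in s.
With the tool pointing down it reaches from about 0.225 to 0.875 m from the base axis. Payload 3.4 kg.
Tool frame: the origin (TCP) lies between the finger pads; the fingertips stand 19 mm ahead of it and the grasp point (between the pads) is the TCP; z points along the fingers, y is the line along which they close (so a half turn about z gives the same grasp; the last joint's range is limited). The gripper opens to 85 mm and grips with 20 to 120 N. Pads are 22 mm wide; open, the fingers measure 114 mm over their backs; the gripper's body (76 mm by 85 mm) begins 54 mm behind the grasp point. The pads swing forward as they close: fully open they stand 13 mm farther back than shut.
Start: joints at [-1.409, 0.276, 1.505, -0, 1.361, -0.121], TCP at [0.16, -0.552, 0.25] pointing down, gripper open.
Joint ranges: [-2.89, 2.89], [-0.75, 2.08], [0.22, 2.7], [-1.18, 4.32], [0.11, 2.71], [-2.7, 2.7]. Speed limits (rad/s): [2.57, 2.57, 3.14, 3.14, 3.14, 3.14].

## Interface

Orientations are given as a unit quaternion [w, x, y, z].
In Python, from rig import get_state, imaging, ticket gives the robot as it stands. The module is installed in compiled form; this text tells all that it offers.
- The arm moves only by the shell command python3 -m inch 'ROWS' [FORCE]. ROWS is JSON, a list of rows, each an object with "claw": the opening, from -1 (shut) to 1 (fully open); "travel": the shift along the world's x, y, z in units of 200 mm (1.0 is 200 mm), a list of three; "turn": the turn about the world's z in units of 180 degrees (1.0 is 180 degrees). A call has 1 to 5 rows; each row is the pose to reach, as a shift and turn from the pose commanded when the call began, turning the shorter way round; what a row does not reach only later rows make up. A row lasts 1/10 s, in which the tool goes at most 50 mm and 8.59 degrees, less where a joint would pass 70% of its speed; a pose out of reach is approached as far as the arm can. A call with a number of a shift or a turn outside -1 to 1 is refused whole. A call with a gripper value outside its range is refused whole. The fingers move at their own pace and stop on an object; FORCE is the grip in N (left out, the last holds). Time passes only in rows, so rows that repeat a pose let the fingers close. It gives the time, the measured TCP pose, the force, the opening and the grip force at its end, in the units of the state.
- get_state(): the state, without advancing time (a new reading comes with each control period).
- imaging.get_image(name): name is "side" or "top" or "wrist"; returns the picture (384x512x3 uint8, red, green, blue); there is no depth.
- imaging.camera_params(name): a dict with "camera_matrix" (3x3 intrinsics, pixels), "cam_to_world" (4x4, takes a point from camera to world coordinates); the wrist camera has in their place "T_tool_cam" (4x4, takes a point from camera to tool coordinates, whose origin is the TCP and whose axes are the flange's). Camera axes: x right, y down, z forward; pixel columns grow to the right and rows downward; lengths in m; the calibration is good to about 2 mm. A picture is of the moment at which its call begins: read the wrist's pose just before it. camera_params takes no time and is no camera call.
- ticket.sign_off(): hands the job in; it is judged then, once.
The state is a dict: "clock": time; "qpos": joint angles; "qd": joint speeds; "effort": joint torques, N m; "position": TCP position; "ee_rot": TCP orientation; "contact_force": force on the tool from outside, world axes, zero at the start; "moment": the same for the moment, N m; "width": finger opening in m; "gripper_force": force on a finger pad.
Only numpy, scipy, OpenCV 4.12 (cv2) and the standard library are available. Lean on these libraries where they do the work, as an engineer would, in place of code of your own. Each camera call takes 0.05 s, during which the arm holds its last target. There are 200 camera calls.

## Task

Get the label printer ready for a head cleaning: with the fingertips, push the lever on its top over to the right, past the first click and fully home at the second stop, then press the round feed button all the way down and let it come up again. Only push and press: do not pinch the lever, and leave the spice jar, the wide jar and the tin beside the printer where they stand.

Things in the scene. Friction and masses are not known exactly. Their poses are not given: they have to be found in the camera images.
- printer: Label printer, fixed to the worktop: rounded grey box, dark below,, 150 (x) x 200 (y) x 90 (z) mm, turned up to 0.4 rad about z. Origin: centre of its underside, on the worktop; x points from its front (label slot) to its back, y to its left, z up. On its flat top: the lever, the feed button, and a 2 mm high aluminium sector under the lever's path, one, two and three dots marking its three places.
- head_lever (a joint): Angle of the head lever (rad, counter-clockwise from above), a flat steel arm from its pivot to the front: 0 = locked, pad at the printer's left; 0.43 = first click, straight to the front (play 0.37 to 0.49); 0.86 = second stop, pad at the right, hard end. At angle q the arm points along (-cos(q-0.43), -sin(q-0.43)) in the printer's x, y. Starts between 0 and 0.43, even on a hump.
- lever_pivot (a point): Point on the lever's pivot axis, 45 mm behind the printer's centre (+x of the printer), 116 mm above the worktop, level with point lever_tip.
- lever_tip (a point): Middle of the lever's thumb pad, 80 mm from the pivot axis, 116 mm above the worktop. The pad is an upright plate, 22 mm along the arm, 11 mm thick across it, from 96 to 132 mm above the worktop. Axes are of no use.
- lever_pad_left: Left half of the lever's thumb pad, 22 x 5.5 x 36 mm, fixed to the lever: its left face is the one to push. Origin on the pivot axis at the printer's top, not at the pad. Pushing here takes about 4 to 6 N to get over a hump; humps at angles 0.18 and 0.68; past 0.68 the lever snaps to the second stop and stays.
- lever_pad_right: Right half of the thumb pad, 22 x 5.5 x 36 mm, fixed to the lever. Origin lies on the pivot at the printer's top, not at the pad.
- feed_button (a joint): Travel of the feed button in m: 0 = up, 0.006 = fully down. Spring button, about 5 N to push it fully down; it comes up again when released. Pressed straight down.
- feed_button_top (a point): Middle of the top face of the feed button, a black round cap 26 mm across in a round grey housing, at the back right of the printer's top: 45 mm behind and 68 mm to the right of the printer's centre. 112 mm above the worktop when up.
- spice_jar: Bystander: slim upright spice jar with a dark lid, 41 mm diameter, 105 mm high, loose, beside the printer, to its left or its right. Origin: centre of its underside.
- spread_jar: Bystander: wide upright glass jar with a dark lid, 68 mm diameter, 95 mm high, loose, on the other side of the printer from the spice jar. Origin: centre of its underside.
- food_tin: Bystander: low round tin, 75 mm diameter, 58 mm high, loose, to the right of the printer. Origin: centre of its underside.

How it is judged:
By the outcome, as a careful person would: the job done as asked, in the order asked, and still so for the second after the job is handed in, with the robot touching nothing.
It also fails if it takes over 42 s, if anything falls off the work surface, if the arm or the gripper's body presses on something with over 40 N, if the wrist force passes 120 N, or if a joint passes its speed limit or range.

## Working session

There is one attempt and no reset: what is moved stays moved. The work goes in short steps, Python scripts to look and compute and a shell command to move; the robot and the scene stay as the last step left them, time stands still between calls to the robot, and variables do not carry over. Pictures are saved under pics/ and viewed, at most 10 in all, crops included, and the job is handed in when it is done.

```bash
mkdir -p pics; python3 - <<'E'
from rig import get_state, imaging
import cv2, numpy as np
for n in ("top","side"):
    im=imaging.get_image(n); cv2.imwrite(f"pics/{n}0.png",im[:,:,::-1])
    p=imaging.camera_params(n); print(n,np.round(p["camera_matrix"],1).tolist(),np.round(p["cam_to_world"],3).tolist())
s=get_state(); print(s["clock"],s["position"],s["ee_rot"],s["width"])
E
```

```text
top [[351.6, 0.0, 256.9], [0.0, 351.6, 194.8], [0.0, 0.0, 1.0]] [[-0.018, -0.995, 0.098, 0.473], [-1.0, 0.018, -0.005, 0.014], [0.003, -0.098, -0.995, 0.937], [0.0, 0.0, 0.0, 1.0]]
side [[476.4, 0.0, 260.1], [0.0, 476.4, 199.1], [0.0, 0.0, 1.0]] [[-0.904, -0.286, 0.318, 0.227], [-0.428, 0.599, -0.677, 0.727], [0.003, -0.748, -0.664, 0.806], [0.0, 0.0, 0.0, 1.0]]
0.1 [ 0.16036466 -0.55172019  0.24953881] [-8.30714336e-04  9.90020701e-01  1.40919555e-01 -1.98242461e-05] 0.08550075145506131
```

View pics/top0.png

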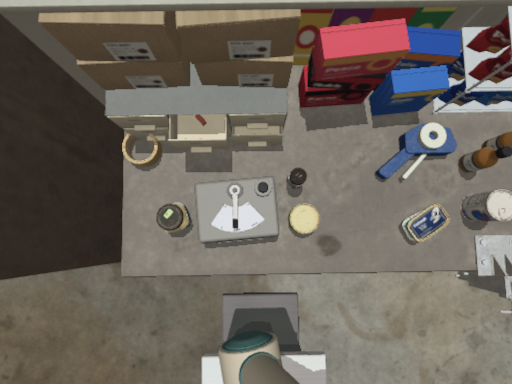

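View pics/side0.png

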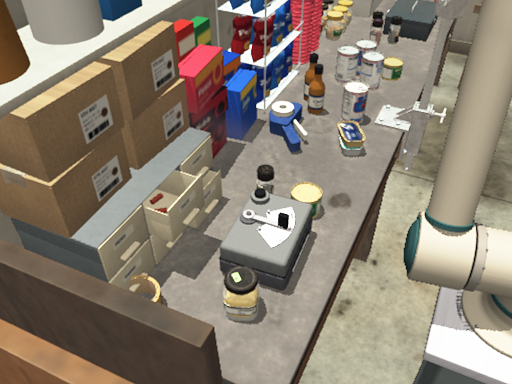

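The top view shows the printer at about (237,210), with its lever pivot at (235,190), pad near (235,224) and button at (263,187). The spice jar (297,177) and tin (304,219) stand on the right, the wide jar (172,217) on the left. I'll zoom in and measure.

```bash
cat > h.py <<'E'
from rig import get_state, imaging
import cv2, numpy as np
def ray(n,u,v):
    p=imaging.camera_params(n);K=np.array(p["camera_matrix"]);T=np.array(p["cam_to_world"])
    return T[:3,3],T[:3,:3]@np.linalg.solve(K,[u,v,1.])
def plane(n,u,v,z):
    o,d=ray(n,u,v);return o+d*(z-o[2])/d[2]
def proj(n,P):
    p=imaging.camera_params(n);K=np.array(p["camera_matrix"]);T=np.array(p["cam_to_world"])
    c=K@(T[:3,:3].T@(np.array(P)-T[:3,3]));return c[:2]/c[2]
E
python3 - <<'E'
from h import *
a=cv2.imread("pics/top0.png")[165:255,150:330]; b=cv2.imread("pics/side0.png")[150:330,210:330]
cv2.imwrite("pics/topz.png",cv2.resize(a,None,fx=4.4,fy=4.4,interpolation=cv2.INTER_CUBIC))
cv2.imwrite("pics/sidez.png",cv2.resize(b,None,fx=3.3,fy=3.3,interpolation=cv2.INTER_CUBIC))
E
```

```text
(no output)
```

View pics/topz.png

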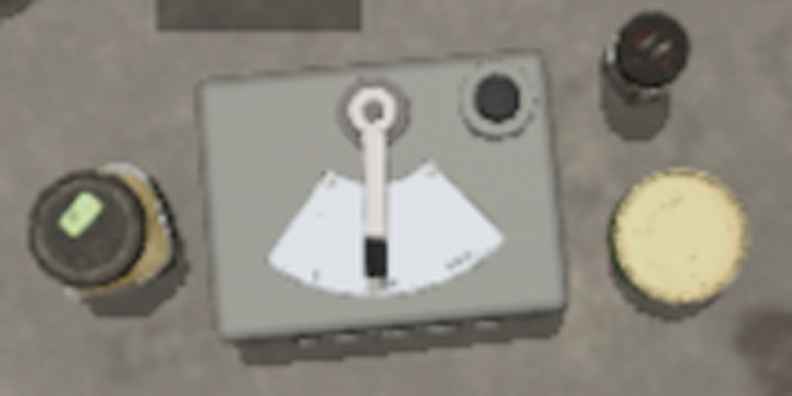

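View pics/sidez.png

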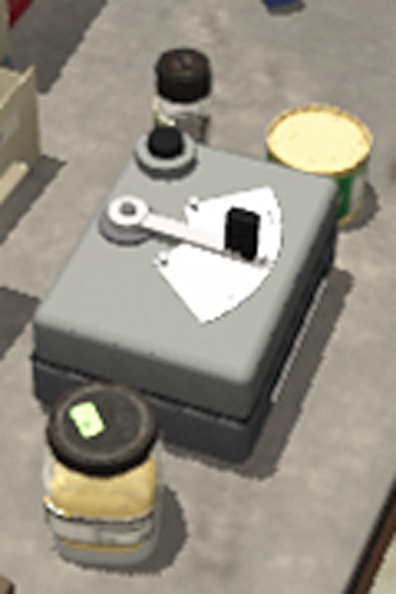

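```bash
python3 - <<'E'
from h import *
im=cv2.imread("pics/top0.png")
g=im.max(2).astype(int)
def cen(x0,y0,x1,y1,t=70):
    m=(g[y0:y1,x0:x1]<t).astype(np.uint8)
    n,l,s,c=cv2.connectedComponentsWithStats(m); k=1+np.argmax(s[1:,4]); return c[k]+[x0,y0],s[k]
cap,s1=cen(252,178,274,197); pad,s2=cen(229,214,243,232)
print(cap,s1,pad,s2)
pv=np.array([150+373/4.4,165+110/4.4])-.5
C=plane("top",*cap,.112); P=plane("top",*pv,.116); L=plane("top",*pad,.132-.006)
print("cap",C,"pivot",P,"pad",L, "cap-piv",np.linalg.norm((C-P)[:2]),"piv-pad",np.linalg.norm((L-P)[:2]))
# printer top corners
poly=np.array([[200,80],[545,52],[568,305],[222,338]])/4.4+[150,165]-.5
Q=np.array([plane("top",*q,.088) for q in poly]); print(Q[:,:2],[np.linalg.norm(Q[i]-Q[i-1]) for i in range(4)])
y=Q[0]-Q[1]; y2=Q[3]-Q[2]; x1=Q[1]-Q[2];x2=Q[0]-Q[3]
for d in(y,y2):print("yaw",np.arctan2(-d[0],d[1]))
for d in(x1,x2):print("yaw",np.arctan2(d[1],d[0]))
d=P-C; print("yaw cap->pivot",np.arctan2(-d[0],d[1]))
d=L-P; print("arm dir yaw+q-.43",np.arctan2(-d[1],-d[0]))
for nm,(u,v),z in(("spice",(648,50),.105),("tin",(680,235),.058),("wide",(88,230),.095)):
    print(nm,plane("top",150+u/4.4,165+v/4.4,z))
# side view check
for nm,u,v,z in(("cap",165,130,.112),("pivot",128,210,.116),("padtop",243,210,.132)):
    print("side",nm,plane("side",210+u/3.3-.5,150+v/3.3-.5,z))
E
```

```text
[262.8        187.13333333] [ 7  5  9 10 75] [235.         223.33333333] [ 4  6  5  8 36]
cap [ 0.57237113 -0.00418425  0.112     ] pivot [0.56747043 0.06302101 0.116     ] pad [0.48802408 0.06166241 0.126     ] cap-piv 0.067383705962802 piv-pad 0.07945796823432238
[[ 0.58908089  0.16013407]
 [ 0.60137535 -0.03099616]
 [ 0.46177945 -0.040396  ]
 [ 0.44732738  0.14826343]] [np.float64(0.14224967216625853), np.float64(0.19152524025299217), np.float64(0.1399120126217683), np.float64(0.18921215982549153)]
yaw 0.06423652972386562
yaw 0.07645469807332056
yaw 0.06723457356071573
yaw 0.08354649205677303
yaw cap->pivot 0.07279241439450591
arm dir yaw+q-.43 0.017099127572169397
spice [ 0.59768907 -0.08725232  0.105     ]
tin [ 0.49844769 -0.10802519  0.058     ]
wide [0.50582209 0.21856478 0.095     ]
side cap [ 0.57570334 -0.01103569  0.112     ]
side pivot [0.56122432 0.07480428 0.116     ]
side padtop [0.48857154 0.05899884 0.132     ]
```

The measurements agree with the given sizes: pivot to pad 79 mm, cap to pivot 67 mm, yaw about 0.073. The lever is near q≈0.37. The pad is at about (0.488, 0.062), and the tool yaw (0.28) already suits the push. Next I'll shut the gripper and move above the pad's left side.

```bash
for i in 1 2 3 4; do :; done
python3 -m inch '[{"claw":-1,"travel":[0.41,0.815,0],"turn":0},{"claw":-1,"travel":[0.41,0.815,0],"turn":0},{"claw":-1,"travel":[0.41,0.815,0],"turn":0},{"claw":-1,"travel":[0.41,0.815,0],"turn":0},{"claw":-1,"travel":[0.41,0.815,0],"turn":0}]' 40
python3 -m inch '[{"claw":-1,"travel":[0.41,0.815,0],"turn":0},{"claw":-1,"travel":[0.41,0.815,0],"turn":0},{"claw":-1,"travel":[0.41,0.815,0],"turn":0},{"claw":-1,"travel":[0.41,0.815,0],"turn":0},{"claw":-1,"travel":[0.41,0.815,0],"turn":0}]'
```

```text
clock: 0.6
position: [0.2434, -0.3847, 0.2501]
ee_rot: [-0.001, 0.99, 0.143, 0.0]
contact_force: [-0.5, -0.1, 0.0]
width: 0.0125
gripper_force: 0.0
clock: 1.1
position: [0.3253, -0.2234, 0.2502]
ee_rot: [-0.001, 0.99, 0.143, 0.0]
contact_force: [-0.9, -0.9, 0.2]
width: 0.0001
gripper_force: 0.0
```

```bash
python3 -m inch '[{"claw":-1,"travel":[0.41,0.815,0],"turn":0},{"claw":-1,"travel":[0.41,0.815,0],"turn":0},{"claw":-1,"travel":[0.41,0.815,0],"turn":0},{"claw":-1,"travel":[0.41,0.815,0],"turn":0},{"claw":-1,"travel":[0.41,0.815,0],"turn":0}]'
python3 -m inch '[{"claw":-1,"travel":[0.4,0.815,0],"turn":0},{"claw":-1,"travel":[0.4,0.815,0],"turn":0},{"claw":-1,"travel":[0.4,0.815,0],"turn":0},{"claw":-1,"travel":[0.4,0.815,0],"turn":0},{"claw":-1,"travel":[0.4,0.815,0],"turn":0}]'
python3 - <<'E'
from h import *
s=get_state(); im=imaging.get_image("wrist"); cv2.imwrite("pics/w1.png",im[:,:,::-1]); print(s["position"],s["ee_rot"])
p=imaging.camera_params("wrist"); print(np.round(p["T_tool_cam"],3).tolist(),p["camera_matrix"])
E
```

```text
clock: 1.6
position: [0.4082, -0.0616, 0.2502]
ee_rot: [-0.0, 0.99, 0.143, 0.0]
contact_force: [0.3, -0.4, -0.6]
width: 0.0001
gripper_force: 0.0
clock: 2.1
position: [0.489, 0.1008, 0.2498]
ee_rot: [-0.0, 0.99, 0.142, 0.001]
contact_force: [-0.3, -0.5, 0.3]
width: 0.0001
gripper_force: 0.0
[0.48899577 0.10079947 0.24977918] [-1.45304344e-05  9.89843512e-01  1.42160274e-01  5.26535610e-04]
[[-0.001, -0.949, -0.315, 0.08], [1.0, -0.001, -0.0, 0.0], [-0.0, -0.315, 0.949, -0.123], [0.0, 0.0, 0.0, 1.0]] [[295.86259327   0.         257.35342475]
 [  0.         295.86259327 191.51473035]
 [  0.           0.           1.        ]]
```

View pics/w1.png

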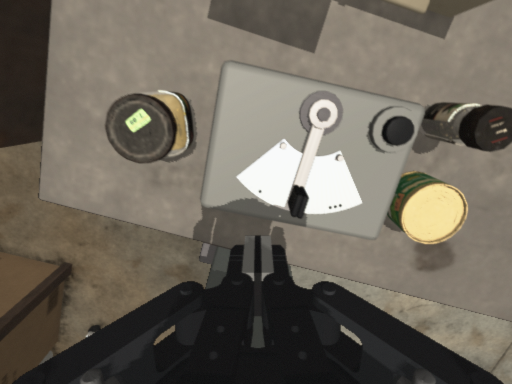

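The wrist view shows the pivot at (323,113), the cap at (398,131) and the pad at (298,201). All three bystanders are clear of the tool. I'll check these positions from this view.

```bash
cat >> h.py <<'E'
from scipy.spatial.transform import Rotation as R
def wplane(s,u,v,z):
    p=imaging.camera_params("wrist");K=np.array(p["camera_matrix"]);T=np.array(p["T_tool_cam"])
    w=np.array(s["ee_rot"]);r=R.from_quat([w[1],w[2],w[3],w[0]]).as_matrix()
    o=np.array(s["position"])+r@T[:3,3]; d=r@T[:3,:3]@np.linalg.solve(K,[u,v,1.])
    return o+d*(z-o[2])/d[2]
E
python3 - <<'E'
from h import *
s=get_state()
for n,u,v,z in(("pivot",323,113,.116),("cap",398,130.5,.112),("padtop",297.5,203,.132),("spice",492,127,.105),("tin",436,214,.058)): print(n,wplane(s,u,v,z))
E
```

```text
pivot [0.56455165 0.06390644 0.116     ]
cap [ 0.56893854 -0.00466042  0.112     ]
padtop [0.48723207 0.06251331 0.132     ]
spice [ 0.59526402 -0.08704526  0.105     ]
tin [ 0.49519314 -0.11299327  0.058     ]
```

The two views agree to about 3 mm. I'll descend beside the pad.

```bash
python3 -m inch '[{"claw":-1,"travel":[0,0,-0.2],"turn":0},{"claw":-1,"travel":[0,0,-0.4],"turn":0},{"claw":-1,"travel":[0,0,-0.55],"turn":0},{"claw":-1,"travel":[0,0,-0.62],"turn":0},{"claw":-1,"travel":[0,0,-0.62],"turn":0}]'
python3 -m inch '[{"claw":-1,"travel":[0,-0.03,0],"turn":0},{"claw":-1,"travel":[0,-0.06,0],"turn":0},{"claw":-1,"travel":[0,-0.09,0],"turn":0},{"claw":-1,"travel":[0,-0.12,0],"turn":0},{"claw":-1,"travel":[0,-0.12,0],"turn":0}]'
```

```text
clock: 2.65
position: [0.4844, 0.0971, 0.1241]
ee_rot: [0.0, 0.99, 0.14, -0.003]
contact_force: [-0.5, 0.3, -0.2]
width: 0.0001
gripper_force: 0.0
clock: 3.15
position: [0.4868, 0.0749, 0.127]
ee_rot: [0.0, 0.99, 0.141, 0.001]
contact_force: [-0.5, -0.0, 0.4]
width: 0.0002
gripper_force: 0.0
```

```bash
python3 -m inch '[{"claw":-1,"travel":[0,-0.03,0],"turn":0},{"claw":-1,"travel":[0,-0.06,0],"turn":0},{"claw":-1,"travel":[0,-0.08,0],"turn":0},{"claw":-1,"travel":[0,-0.08,0],"turn":0}]'
python3 - <<'E'
from h import *
s=get_state(); print(s["position"],s["contact_force"]); a=imaging.get_image("top")[165:255,190:290]
w=imaging.get_image("wrist")[90:384,130:450]
a=cv2.resize(a,None,fx=3.6,fy=3.27,interpolation=cv2.INTER_CUBIC)
w=cv2.resize(w,(400,368)); a=cv2.resize(a,(400,360)); a=np.vstack([a,np.zeros((8,400,3),np.uint8)])
cv2.imwrite("pics/c2.png",np.hstack([a,w])[:,:,::-1])
E
```

```text
clock: 3.55
position: [0.4863, 0.0592, 0.1263]
ee_rot: [0.0, 0.99, 0.141, -0.0]
contact_force: [-0.1, -0.5, -0.2]
width: -0.0003
gripper_force: 0.2
[0.48630054 0.05921742 0.12630948] [-0.05092969 -0.45531349 -0.16213173]
```

View pics/c2.png

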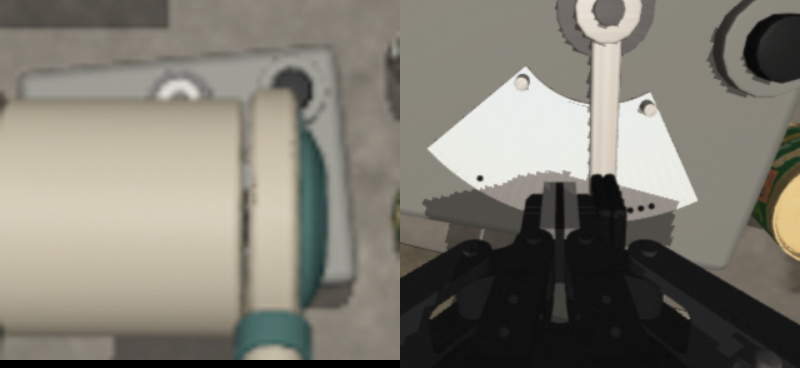

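The wrist view shows the lever arm at the finger's right side, parallel to the tool (q≈0.64), just before the second hump. I'll keep pushing.

```bash
python3 -m inch '[{"claw":-1,"travel":[0,-0.025,0],"turn":0},{"claw":-1,"travel":[0,-0.05,0],"turn":0},{"claw":-1,"travel":[0,-0.07,0],"turn":0},{"claw":-1,"travel":[0,-0.07,0],"turn":0}]'
python3 -m inch '[{"claw":-1,"travel":[0,-0.015,0],"turn":0},{"claw":-1,"travel":[0,-0.015,0],"turn":0}]'
python3 -m inch '[{"claw":-1,"travel":[0,-0.01,0],"turn":0},{"claw":-1,"travel":[0,-0.01,0],"turn":0}]'
python3 - <<'E'
from h import *
s=get_state(); print(s["position"],s["contact_force"])
cv2.imwrite("pics/w3.png",imaging.get_image("wrist")[:,:,::-1])
E
```

```text
clock: 4.05
position: [0.4863, 0.045, 0.1262]
ee_rot: [0.0, 0.99, 0.141, -0.0]
contact_force: [-0.1, -0.6, -0.6]
width: 0.0004
gripper_force: 0.0
clock: 4.25
position: [0.4864, 0.0424, 0.1263]
ee_rot: [0.0, 0.99, 0.141, -0.0]
contact_force: [0.5, 0.1, -0.4]
width: -0.0004
gripper_force: 0.0
clock: 4.45
position: [0.4864, 0.0416, 0.1263]
ee_rot: [-0.001, 0.99, 0.141, 0.0]
contact_force: [-0.2, 3.6, 0.3]
width: -0.0005
gripper_force: 1.7
[0.48643784 0.0416033  0.12629136] [-0.17833462  3.55118609  0.25277632]
```

View pics/w3.png

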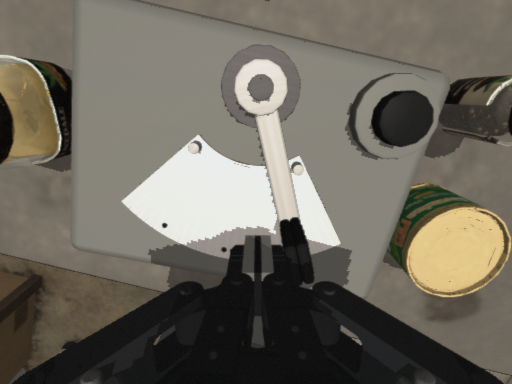

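The arm is at about 13° in the image, so q≈0.86 and the pad is past the three-dot side. The 3.6 N contact shows it is on the hard stop. I'll back off, and check the cap position and cabinet height from existing views.

```bash
python3 - <<'E'
from h import *
s=get_state(); print("cap",wplane(s,404,119,.112),"pivot",wplane(s,260.5,88,.116))
# cabinet top near-right corner: top (285,107), side (213,137)
o1,d1=ray("top",285,107);o2,d2=ray("side",213,137)
k=np.linalg.lstsq(np.c_[d1,-d2],o2-o1,rcond=None)[0];print(o1+d1*k[0],o2+d2*k[1])
E
python3 -m inch '[{"claw":-1,"travel":[0,0.08,0],"turn":0},{"claw":-1,"travel":[0,0.15,0],"turn":0},{"claw":-1,"travel":[0,0.15,0.2],"turn":0},{"claw":-1,"travel":[0,0.15,0.4],"turn":0},{"claw":-1,"travel":[0,0.15,0.4],"turn":0}]'
```

```text
cap [ 0.57090877 -0.00284945  0.112     ] pivot [0.56551499 0.06309055 0.116     ]
[ 0.74061768 -0.05501458  0.18469828] [ 0.72000501 -0.06259054  0.17805382]
clock: 5.0
position: [0.49, 0.0711, 0.2115]
ee_rot: [0.001, 0.99, 0.142, 0.006]
contact_force: [-0.1, 0.5, -0.5]
width: -0.0002
gripper_force: 0.0
```

```bash
python3 -m inch '[{"claw":-1,"travel":[0.2,-0.18,0],"turn":0},{"claw":-1,"travel":[0.42,-0.37,0],"turn":0},{"claw":-1,"travel":[0.42,-0.37,-0.15],"turn":0},{"claw":-1,"travel":[0.42,-0.37,-0.25],"turn":0},{"claw":-1,"travel":[0.42,-0.37,-0.25],"turn":0}]'
python3 -m inch '[{"claw":-1,"travel":[0,0,0],"turn":0},{"claw":-1,"travel":[0,0,0],"turn":0}]'
python3 - <<'E'
from h import *
cv2.imwrite("pics/w4.png",imaging.get_image("wrist")[:,:,::-1])
E
```

```text
clock: 5.5
position: [0.568, -0.0033, 0.1525]
ee_rot: [-0.001, 0.99, 0.141, -0.004]
contact_force: [-1.0, 1.5, -0.4]
width: 0.0002
gripper_force: 0.0
clock: 5.7
position: [0.5709, -0.0029, 0.1574]
ee_rot: [0.0, 0.99, 0.141, 0.001]
contact_force: [-1.4, -0.4, -0.2]
width: -0.0001
gripper_force: 0.0
```

View pics/w4.png

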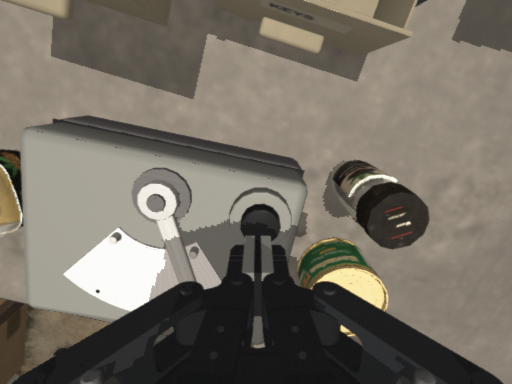

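The fingertips are over the cap (261,222), the lever still stands at the second stop, and the jar and tin are undisturbed. I'll press now.

```bash
python3 -m inch '[{"claw":-1,"travel":[0,-0.003,-0.06],"turn":0},{"claw":-1,"travel":[0,-0.003,-0.11],"turn":0},{"claw":-1,"travel":[0,-0.003,-0.13],"turn":0},{"claw":-1,"travel":[0,-0.003,-0.145],"turn":0},{"claw":-1,"travel":[0,-0.003,-0.145],"turn":0}]'
python3 -m inch '[{"claw":-1,"travel":[0,0,-0.01],"turn":0},{"claw":-1,"travel":[0,0,-0.01],"turn":0}]'
python3 -m inch '[{"claw":-1,"travel":[0,0,-0.01],"turn":0},{"claw":-1,"travel":[0,0,-0.01],"turn":0}]'
```

```text
clock: 6.25
position: [0.5696, -0.0036, 0.127]
ee_rot: [-0.0, 0.99, 0.141, -0.001]
contact_force: [-2.5, 0.7, 3.7]
width: -0.0002
gripper_force: 1.8
clock: 6.45
position: [0.5699, -0.0036, 0.1254]
ee_rot: [-0.0, 0.99, 0.141, -0.0]
contact_force: [-2.6, 0.4, 5.0]
width: -0.0005
gripper_force: 2.3
clock: 6.65
position: [0.5701, -0.0037, 0.1249]
ee_rot: [0.0, 0.99, 0.141, 0.0]
contact_force: [-5.4, 0.8, 11.7]
width: 0.0002
gripper_force: 6.1
```

The force rose to about 5 N along the spring, then jumped at z≈0.125, which is the bottom of the travel. I'll press a touch more, then release.

```bash
python3 -m inch '[{"claw":-1,"travel":[0,0,-0.007],"turn":0},{"claw":-1,"travel":[0,0,-0.007],"turn":0},{"claw":-1,"travel":[0,0,-0.007],"turn":0}]'
python3 -m inch '[{"claw":-1,"travel":[0,0,0.03],"turn":0},{"claw":-1,"travel":[0,0,0.1],"turn":0},{"claw":-1,"travel":[0,0,0.3],"turn":0},{"claw":-1,"travel":[0,0,0.5],"turn":0},{"claw":-1,"travel":[0,0,0.6],"turn":0}]'
python3 -m inch '[{"claw":-1,"travel":[-0.3,-0.6,0.1],"turn":0},{"claw":-1,"travel":[-0.3,-0.6,0.1],"turn":0},{"claw":-1,"travel":[-0.3,-0.6,0.1],"turn":0},{"claw":-1,"travel":[-0.5,-0.9,0.1],"turn":0},{"claw":-1,"travel":[-0.5,-0.9,0.1],"turn":0}]'
python3 -m inch '[{"claw":-1,"travel":[-0.3,-0.8,0],"turn":0},{"claw":-1,"travel":[-0.3,-0.8,0],"turn":0},{"claw":-1,"travel":[-0.3,-0.8,0],"turn":0},{"claw":-1,"travel":[-0.3,-0.8,0],"turn":0},{"claw":-1,"travel":[-0.3,-0.8,0],"turn":0}]'
python3 - <<'E'
from h import *
a=imaging.get_image("top")[165:255,150:330]
cv2.imwrite("pics/t5.png",cv2.resize(a,None,fx=4.4,fy=4.4,interpolation=cv2.INTER_CUBIC)[:,:,::-1])
E
```

```text
clock: 6.95
position: [0.5701, -0.0037, 0.1248]
ee_rot: [0.0, 0.99, 0.141, 0.0]
contact_force: [-7.1, 2.7, 18.5]
width: 0.0
gripper_force: 9.4
clock: 7.45
position: [0.5729, -0.0042, 0.2456]
ee_rot: [0.001, 0.99, 0.141, 0.004]
contact_force: [0.8, -0.4, 1.0]
width: 0.0002
gripper_force: 0.0
clock: 7.95
position: [0.4693, -0.1871, 0.2621]
ee_rot: [0.002, 0.99, 0.14, 0.0]
contact_force: [-0.5, 0.4, -0.5]
width: 0.0001
gripper_force: 0.0
clock: 8.45
position: [0.4098, -0.3475, 0.2615]
ee_rot: [0.001, 0.99, 0.139, 0.0]
contact_force: [0.1, 0.3, 0.4]
width: 0.0003
gripper_force: 0.0
```

View pics/t5.png

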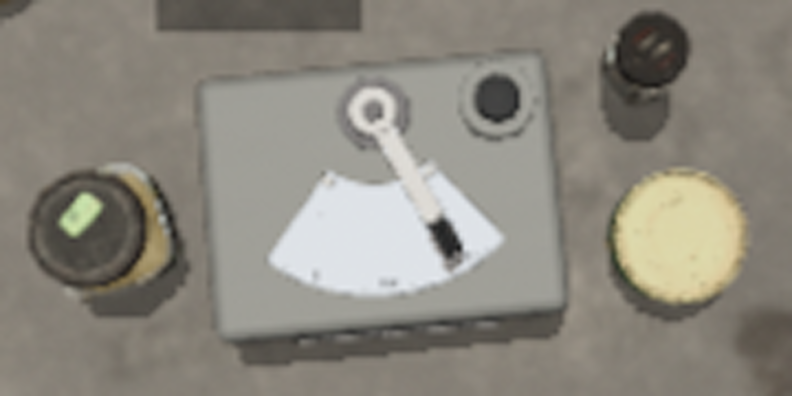

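The lever pad is now at (445,240) on the three-dot mark (arm about 29°, q≈0.86). The button is up at (497,97), and the jars and tin sit at the same pixels as before.

```bash
python3 -c "
from rig import ticket; print(ticket.sign_off())"
```

```text
the job is handed in; nothing more can be done
None
```

The job is handed in: the lever was pushed home to the second stop, the feed button was then pressed fully down and came back up, and the jars and tin were left where they stood.

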